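# Re-index a spindle blank in its screw clamp

## Task

Two screw clamps hold spindle blanks; work only on the one with the brass blank. Back its green screw off anticlockwise, between an eighth and a quarter turn, turn the brass blank in its seat until its flat upright tang lines up with the two red marks on the clamp, and then turn the screw clockwise until it is fully tight again. Do not lift the blank out of its seat, and do not touch the clamp with the steel blank.

Things in the scene. Friction and masses are not known exactly. Their poses are not given: they have to be found in the camera images.
- brass_clamp: Fixed clamp of the brass blank: dark base 220 (x) x 112 (y) x 20 mm; origin under its centre. A blue plate on it, top 28 mm up, has a 76 mm pocket at x=-50, y=0 mm for the blank, and two red marks at x=-50, y=+47 and -47 mm, in line along the y axis. A steel strap along x, 26 mm wide, top 46 mm up (to 51 when loose), holds the flange with its toe at x=-26 mm. Upright green screw at x=+60, y=0.
- brass_clamp_screw (a joint): Angle of this clamp's screw, rad: 0 = tight (a stop), grows anticlockwise from above as it loosens; starts near 0. Strap clear above 0.7. Its green grip bar, centred on the screw axis, is 44 mm long, 14 thick, 63 to 95 mm above the bench at every angle; it lies along the clamp's x axis at 0 and turns with the angle. Takes up to 0.4 N m; stays where left.
- brass_spindle: Loose brass blank, 0.7 kg, upright in the pocket (2 mm play all round), its foot 20 mm above the bench: round flange 72 mm wide, 14 mm thick, and a flat upright tang 32 mm wide (its x axis), 16 thick (y), 34 to 90 mm above the bench. Origin under the flange's centre. Either way round lines up equally. Tight, it resists about 0.9 N m; loose, it turns freely.
- steel_clamp: Second fixed clamp of the same make and size with its own green screw, holding a grey steel blank of the same shape that is already lined up with its red marks; not to be touched. Origin and axes as for the other clamp.
Mind the look-alikes: they are no part of the job. What is shaped like the brass_clamp but brown is not meant. Of the things that look like the brass_spindle, the smaller one is meant.

How it is judged:
On the way, in this order (a step that is already met when the one before it is completed fails the run):
1. the brass blank's screw is backed off (more than 0.7 rad) while the blank is still out of line (value of joint brass_clamp_screw above 0.7 rad and not (angle between the x axis of brass_spindle and the y axis of brass_clamp, either way round below 0.2 rad)), for 0.2 s.
2. with the screw still backed off (more than 0.6 rad), the tang is turned to within 0.2 rad of the line of the red marks (value of joint brass_clamp_screw above 0.6 rad and angle between the x axis of brass_spindle and the y axis of brass_clamp, either way round below 0.2 rad), for 0.2 s.
At the end, for the whole second after the job is handed in: The brass blank's screw is tight (below 0.17 rad); the blank sits flat in its pocket (within 5 mm of the centre each way, lifted less than 3 mm, tilted less than 0.07 rad), at rest, with its tang within 0.2 rad of the line of the two red marks (angle between the x axis of brass_spindle and the y axis of brass_clamp, either way round below 0.2 rad and value of joint brass_clamp_screw below 0.17 rad and z of brass_spindle in the frame of brass_clamp below 0.023 m and angle between brass_spindle's own z axis and vertical below 0.07 rad and linear speed of brass_spindle below 0.02 m/s and x of brass_spindle in the frame of brass_clamp between -0.055 and -0.045 m and y of brass_spindle in the frame of brass_clamp between -0.005 and 0.005 m); the robot touches nothing.
It fails at once if the brass blank's screw is backed off well over a quarter turn (1.8 rad) (value of joint brass_clamp_screw above 1.8 rad).
It fails at once if the brass blank is lifted out of its seat (by more than 10 mm) (z of brass_spindle in the frame of brass_clamp above 0.03 m).
It fails at once if the robot touches the steel blank's clamp (more than 2 N) (contact force between any of the fingers, the arm and steel_clamp above 2 N).
It also fails if it takes over 59 s, if anything falls off the work surface, if the arm or the gripper's body presses on something with over 40 N, if the wrist force passes 120 N, or if a joint passes its speed limit or range.

## Robot

A 6-joint arm with a two-finger parallel gripper is mounted at the origin on the work surface. World frame = base frame: x ahead of the robot, y to its left, z up, the work surface at z = 0. Lengths are in m, angles in rad, forces in N, time in s.
With the tool pointing down it reaches from about 0.375 to 0.9 m from the base axis. Payload 3.1 kg.
Tool frame: the origin (TCP) lies between the finger pads; the fingertips stand 17 mm ahead of it and the grasp point (between the pads) lies 2 mm behind it; z points along the fingers, y is the line along which they close (so a half turn about z gives the same grasp; the last joint's range is limited). The gripper opens to 85 mm and grips with 20 to 120 N. Pads are 22 mm wide; open, the fingers measure 114 mm over their backs; the gripper's body (76 mm by 85 mm) begins 54 mm behind the grasp point. The pads swing forward as they close: fully open they stand 13 mm farther back than shut.
Start: joints at [1.024, 0.527, 1.433, -0, 1.181, -0.178], TCP at [0.225, 0.583, 0.248] pointing down, gripper open.
Joint ranges: [-3.08, 3.08], [-0.75, 2.2], [0.22, 2.44], [-1.43, 4.57], [0, 2.65], [-2.85, 2.85]. Speed limits (rad/s): [2.79, 2.79, 3.14, 3.14, 3.14, 3.14].

## Interface

Orientations are given as a unit quaternion [x, y, z, w].
In Python, from station import sense, vision, order gives the robot as it stands.
- The arm moves only by the shell command python3 -m crank 'ROWS' [OPENING] [FORCE]. ROWS is JSON, a list of rows, each an object with "dp": the shift along the world's x, y, z in units of 30 mm (1.0 is 30 mm), a list of three; "angular": the turn, a rotation vector about the world's x, y, z in degrees, a list of three. In form: [{"dp": [dx, dy, dz], "angular": [ax, ay, az]}, ...]. A call has 1 to 20 rows; each row shifts and turns the commanded pose from where the row before left it; what a row does not reach is not made up. A row lasts 1/10 s, in which the tool goes at most 50 mm and 8.59 degrees, less where a joint would pass 70% of its speed; a pose out of reach is approached as far as the arm can. A call is refused whole if a number of a shift passes 1 or a number of a turn 8.59, either way. A call with a gripper value outside its range is refused whole. OPENING is the closure, from 0 (fully open) to 1 (shut), set as the call begins (- or left out, the last holds). The fingers move at their own pace and stop on an object; FORCE is the grip in N (left out, the last holds). Time passes only in rows, so rows that do not move let the fingers close. It gives the time, the measured TCP pose, the force, the opening and the grip force at its end, in the units of the state.
- sense(): the state, without advancing time (a new reading comes with each control period).
- vision.snapshot(name): name is "side" or "top"; returns a dict with "image" (384x512x3 uint8, blue, green, red), "range_z" (384x512 float32, m along the optical axis (not along the pixel's ray), 0 where there is no reading), "mtx" (3x3 intrinsics, pixels), "pose" (4x4, takes a point from camera to world coordinates). Camera axes: x right, y down, z forward; pixel columns grow to the right and rows downward; lengths in m; the calibration is good to about 2 mm. A picture is of the moment at which its call begins.
- order.sign_off(): hands the job in; it is judged then, once.
The state is a dict: "t": time; "q": joint angles; "qd": joint speeds; "tau": joint torques, N m; "tcp_pos": TCP position; "tool_rot": TCP orientation; "force": force on the tool from outside, world axes, zero at the start; "ft_torque": the same for the moment, N m; "finger_gap": opening from 0.0 (shut) to 1.0 (fully open); "gripper_force": force on a finger pad.
Only numpy, scipy, OpenCV 4.12 (cv2) and the standard library are available. Lean on these libraries where they do the work, as an engineer would, in place of code of your own. Each camera call takes 0.05 s, during which the arm holds its last target. There are 200 camera calls.

## Working session

There is one attempt and no reset: what is moved stays moved. The work goes in short steps, Python scripts to look and compute and a shell command to move; the robot and the scene stay as the last step left them, time stands still between calls to the robot, and variables do not carry over. Pictures are saved under pics/ and viewed, at most 10 in all, crops included, and the job is handed in when it is done.

```bash
mkdir -p pics; ls
python3 - <<'E'
from station import sense, vision
import cv2,numpy as np
for n in("top","side"):
    s=vision.snapshot(n); cv2.imwrite(f"pics/{n}0.png",s["image"]); np.savez(f"pics/{n}0.npz",**s)
    print(s["mtx"].tolist(),np.round(s["pose"],3).tolist())
print(sense())
E
```

```text
pics
[[438.49672824021485, 0.0, 252.03108517831248], [0.0, 438.49672824021485, 187.33854360637488], [0.0, 0.0, 1.0]] [[-0.077, -0.973, 0.218, 0.236], [-0.997, 0.074, -0.021, 0.066], [0.005, -0.219, -0.976, 1.052], [0.0, 0.0, 0.0, 1.0]]
[[410.66830663180366, 0.0, 260.6064906168886], [0.0, 410.66830663180366, 187.1707084495438], [0.0, 0.0, 1.0]] [[-0.995, -0.031, 0.096, 0.39], [-0.098, 0.529, -0.843, 0.725], [-0.024, -0.848, -0.529, 0.482], [0.0, 0.0, 0.0, 1.0]]
{'t': 0.1, 'q': array([ 1.02447010e+00,  5.28416075e-01,  1.43376860e+00,  1.05454653e-05,
        1.18140631e+00, -1.78462314e-01]), 'qd': array([ 5.44856829e-04, -2.25391561e-03, -2.18185517e-03,  1.21516608e-04,
       -1.85552681e-04,  8.11399254e-05]), 'tau': array([ 7.01906247e-04, -4.43301415e+01, -1.78587055e+01, -1.69516420e-04,
        3.91628229e-03,  3.22662140e-05]), 'tcp_pos': array([0.22439066, 0.58267703, 0.24740687]), 'tool_rot': array([ 1.82898493e-01,  9.83131295e-01, -9.32544651e-04, -3.58778581e-04]), 'force': array([ 0.07231204,  0.02488939, -0.73121335]), 'ft_torque': array([-0.02010425, -0.01585251, -0.0008543 ]), 'gripper_force': 0.0, 'finger_gap': 0.9989196773687296}
```

View pics/top0.png

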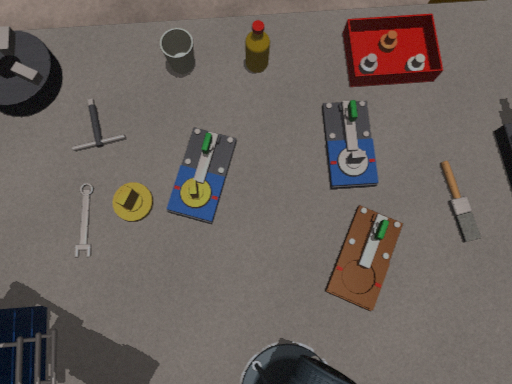

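View pics/side0.png

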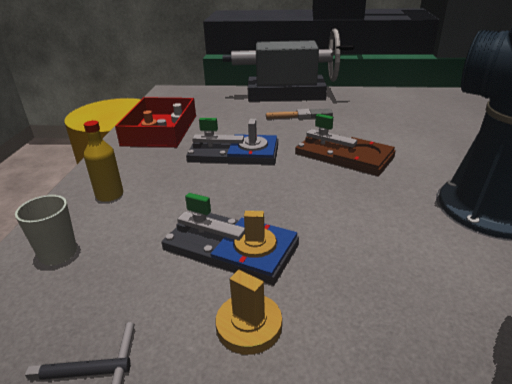

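Top view: the brass clamp is the blue and dark one at (202,173), with its blank at (196,192) and green screw at (207,143). The look-alikes are the loose, larger brass blank at (132,202), the steel clamp at (350,145) and the brown clamp at (365,255). I choose the clamp at (202,173), and the smaller brass blank seated in it. Next I check it in a close crop and measure.

```bash
cat > h.py <<'E'
import cv2,numpy as np
def world(s,mask=None):
    h,w=s["range_z"].shape; u,v=np.meshgrid(np.arange(w),np.arange(h)); z=s["range_z"]; K=s["mtx"]
    P=np.stack([(u-K[0,2])*z/K[0,0],(v-K[1,2])*z/K[1,1],z],-1)
    return P@s["pose"][:3,:3].T+s["pose"][:3,3]
def hsv(s): return cv2.cvtColor(s["image"],cv2.COLOR_BGR2HSV)
def rect(p):
    (c,sz,a)=cv2.minAreaRect((p[:,:2]*1000).astype(np.float32)); return np.round(c,1),np.round(sz,1),round(a,1)
def masks(s):
    H=hsv(s); h,sa,v=H[...,0],H[...,1],H[...,2]
    return dict(green=(h>45)&(h<80)&(sa>120)&(v>40),blue=(h>105)&(h<125)&(sa>120)&(v>60),yel=(h>18)&(h<32)&(sa>120),red=((h<6)|(h>174))&(sa>150)&(v>60))
E
python3 - <<'E'
from h import *
s=dict(np.load("pics/top0.npz")); P=world(s); M=masks(s)
roi=np.zeros(P.shape[:2],bool); roi[120:228,162:242]=1
valid=s["range_z"]>0
for k,m in M.items():
    m=m&roi&valid; p=P[m]; print(k,len(p),np.percentile(p[:,2],[2,50,98]).round(3),p.mean(0).round(4),rect(p))
for k,lo,hi in(("green",.08,.11),("yel",.082,.1),("yel",.028,.042)):
    p=P[M[k]&roi&valid&(P[...,2]>lo)&(P[...,2]<hi)]; print(k,lo,len(p),p.mean(0).round(4),rect(p))
p=P[roi&valid&(P[...,2]>.013)&(P[...,2]<.033)];print("base",len(p),rect(p))
n,l,st,c=cv2.connectedComponentsWithStats((M["red"]&roi).astype(np.uint8))
for i in range(1,n): print("red",st[i,4],c[i].round(1),P[l==i].mean(0).round(4))
cv2.imwrite("pics/crop0.png",cv2.resize(s["image"][115:232,155:245],None,fx=5,fy=5,interpolation=cv2.INTER_CUBIC))
E
```

```text
green 101 [0.092 0.095 0.099] [0.5653 0.142  0.0943] (array([569.2, 142.4]), array([46.5, 23. ]), 4.5)
blue 1217 [0.024 0.029 0.033] [0.4586 0.1788 0.0285] (array([463.3, 178.3]), array([112.2, 112.2]), 70.3)
yel 628 [0.031 0.036 0.092] [0.4584 0.1784 0.0453] (array([461.7, 180.5]), array([72.5, 66.9]), 72.3)
red 26 [0.026 0.029 0.033] [0.4637 0.1794 0.0293] (array([463.3, 179.4]), array([103.3,   7. ]), 71.0)
green 0.08 100 [0.565  0.1418 0.0951] (array([566.2, 141.6]), array([13.5, 42.7]), 71.1)
yel 0.082 104 [0.4629 0.1784 0.0905] (array([463.4, 178.5]), array([16.1, 32. ]), 89.2)
yel 0.028 485 [0.4575 0.1784 0.0351] (array([461.3, 179.4]), array([70.2, 66.9]), 72.3)
base 2900 (array([510.6, 161.4]), array([112.9, 221. ]), 70.3)
red 13 [176.7 187.2] [0.4791 0.2233 0.0297]
red 14 [214.1 197.3] [0.4331 0.1305 0.1019]
```

View pics/crop0.png

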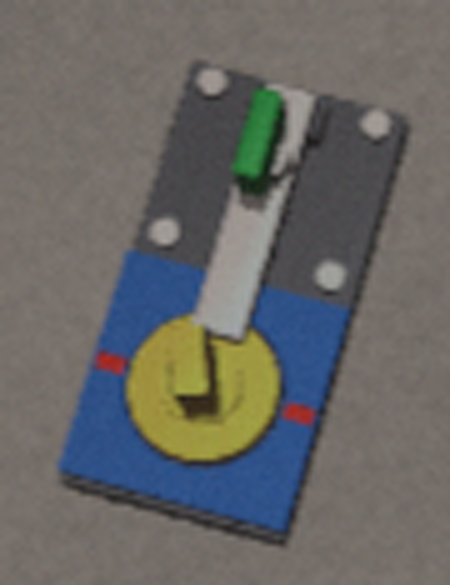

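The crop shows the right clamp: steel strap, brass blank with its tang near vertical, red marks at crop (110,362) and (298,413), green bar at (258,140).

The measurements agree with the given sizes:
- Clamp centre is (510.6, 161.4) mm, with its x axis at -19.7°.
- Screw is at (567, 141) and pocket at (463.5, 178.3).
- Tang is at about -1° and must reach 70.3°, so it needs about +71°.

The tool's closing line is at 68.9°, so I move above the screw.

```bash
python3 -m crank '[{"dp":[0.71,-0.92,-0.2],"angular":[0,0,1.4]},{"dp":[0.71,-0.92,-0.2],"angular":[0,0,0]},{"dp":[0.71,-0.92,-0.2],"angular":[0,0,0]},{"dp":[0.71,-0.92,-0.2],"angular":[0,0,0]},{"dp":[0.71,-0.92,-0.2],"angular":[0,0,0]},{"dp":[0.71,-0.92,-0.2],"angular":[0,0,0]},{"dp":[0.71,-0.92,-0.2],"angular":[0,0,0]},{"dp":[0.71,-0.92,-0.2],"angular":[0,0,0]},{"dp":[0.71,-0.92,-0.2],"angular":[0,0,0]},{"dp":[0.71,-0.92,-0.2],"angular":[0,0,0]},{"dp":[0.71,-0.92,-0.2],"angular":[0,0,0]},{"dp":[0.71,-0.92,-0.2],"angular":[0,0,0]},{"dp":[0.71,-0.92,-0.2],"angular":[0,0,0]},{"dp":[0.71,-0.92,-0.2],"angular":[0,0,0]},{"dp":[0.71,-0.92,-0.2],"angular":[0,0,0]},{"dp":[0.71,-0.92,-0.2],"angular":[0,0,0]},{"dp":[0,0,0],"angular":[0,0,0]},{"dp":[0,0,0],"angular":[0,0,0]}]' 0.4 30
cat > st.py <<'E'
from station import sense
import numpy as np
from scipy.spatial.transform import Rotation as R
s=sense(); m=R.from_quat(s["tool_rot"]).as_matrix()
print("t",round(s["t"],2),"tcp",(s["tcp_pos"]*1000).round(1),"yaw_y",np.degrees(np.arctan2(m[1,1],m[0,1])).round(1),"tilt",m[:2,2].round(3),"F",s["force"].round(1),"M",s["ft_torque"].round(2),"gap",round(s["finger_gap"],3),"grip",round(s["gripper_force"],1),"q6",s["q"][5].round(2))
E
python3 st.py
```

```text
t: 1.9
tcp_pos: [0.5653, 0.1409, 0.1517]
tool_rot: [0.172, 0.985, -0.0, -0.001]
force: [-0.8, 0.2, -0.8]
finger_gap: 0.602
gripper_force: 0.0
t 1.9 tcp [565.3 140.9 151.7] yaw_y 70.2 tilt [-0.002  0.   ] F [-0.8  0.2 -0.8] M [-0.03 -0.02  0.02] gap 0.602 grip 0.0 q6 -1.17
```

```bash
python3 -m crank '[{"dp":[0.05,0,-0.6],"angular":[0,0,0]},{"dp":[0,0,-0.6],"angular":[0,0,0]},{"dp":[0,0,-0.6],"angular":[0,0,0]},{"dp":[0,0,-0.5],"angular":[0,0,0]},{"dp":[0,0,0],"angular":[0,0,0]},{"dp":[0,0,0],"angular":[0,0,0]}]' 
python3 st.py
python3 -m crank '[{"dp":[0,0,0],"angular":[0,0,0]},{"dp":[0,0,0],"angular":[0,0,0]},{"dp":[0,0,0],"angular":[0,0,0]},{"dp":[0,0,0],"angular":[0,0,0]},{"dp":[0,0,0],"angular":[0,0,0]},{"dp":[0,0,0],"angular":[0,0,0]}]' 1 40
python3 st.py
```

```text
t: 2.5
tcp_pos: [0.5662, 0.1426, 0.0834]
tool_rot: [0.17, 0.985, -0.0, -0.001]
force: [-0.2, 0.5, -0.2]
finger_gap: 0.602
gripper_force: 0.0
t 2.5 tcp [566.2 142.6  83.4] yaw_y 70.4 tilt [-0.001  0.   ] F [-0.2  0.5 -0.2] M [ 0.03 -0.02 -0.02] gap 0.602 grip 0.0 q6 -1.17
t: 3.1
tcp_pos: [0.5675, 0.142, 0.0843]
tool_rot: [0.171, 0.985, 0.0, 0.001]
force: [-0.7, 2.8, 6.8]
finger_gap: 0.156
gripper_force: 41.0
t 3.1 tcp [567.5 142.   84.3] yaw_y 70.3 tilt [0.002 0.001] F [-0.7  2.8  6.8] M [0.32 0.1  0.12] gap 0.156 grip 41.0 q6 -1.17
```

The gap matches the 14 mm bar. I turn it halfway with a firmer grip, then check.

```bash
python3 -m crank '[{"dp":[0,0,0],"angular":[0,0,0]},{"dp":[0,0,0],"angular":[0,0,0]},{"dp":[0,0,0],"angular":[0,0,5]},{"dp":[0,0,0],"angular":[0,0,5]},{"dp":[0,0,0],"angular":[0,0,5]},{"dp":[0,0,0],"angular":[0,0,5]},{"dp":[0,0,0],"angular":[0,0,5]},{"dp":[0,0,0],"angular":[0,0,5]},{"dp":[0,0,0],"angular":[0,0,0]},{"dp":[0,0,0],"angular":[0,0,0]}]' 1 90
python3 st.py
```

```text
t: 4.1
tcp_pos: [0.5675, 0.1418, 0.0845]
tool_rot: [-0.09, 0.996, 0.0, 0.001]
force: [-0.5, 1.3, 6.9]
finger_gap: 0.147
gripper_force: 87.8
t 4.1 tcp [567.5 141.8  84.5] yaw_y 100.3 tilt [0.002 0.   ] F [-0.5  1.3  6.9] M [0.3  0.17 0.09] gap 0.147 grip 87.8 q6 -1.7
```

```bash
python3 -m crank '[{"dp":[0,0,0],"angular":[0,0,5]},{"dp":[0,0,0],"angular":[0,0,5]},{"dp":[0,0,0],"angular":[0,0,5]},{"dp":[0,0,0],"angular":[0,0,5]},{"dp":[0,0,0],"angular":[0,0,5]},{"dp":[0,0,0],"angular":[0,0,5]},{"dp":[0,0,0],"angular":[0,0,5]},{"dp":[0,0,0],"angular":[0,0,0]},{"dp":[0,0,0],"angular":[0,0,0]}]'
python3 st.py
python3 -m crank '[{"dp":[0,0,0],"angular":[0,0,0]},{"dp":[0,0,0],"angular":[0,0,0]},{"dp":[0,0,0],"angular":[0,0,0]},{"dp":[0,0,0],"angular":[0,0,0]},{"dp":[0,0,0],"angular":[0,0,0]},{"dp":[0,0,1],"angular":[0,0,0]},{"dp":[0,0,1],"angular":[0,0,0]},{"dp":[0,0,0.3],"angular":[0,0,0]},{"dp":[0,0,0],"angular":[0,0,0]}]' 0.4 30
python3 st.py
```

```text
t: 5.0
tcp_pos: [0.5676, 0.1416, 0.0845]
tool_rot: [-0.385, 0.923, -0.0, 0.001]
force: [-0.4, 0.6, 6.5]
finger_gap: 0.147
gripper_force: 87.8
t 5.0 tcp [567.6 141.6  84.5] yaw_y 135.3 tilt [0.002 0.   ] F [-0.4  0.6  6.5] M [0.16 0.16 0.14] gap 0.147 grip 87.8 q6 -2.31
t: 5.9
tcp_pos: [0.568, 0.1417, 0.1537]
tool_rot: [-0.385, 0.923, -0.001, 0.002]
force: [-0.2, 0.9, -0.2]
finger_gap: 0.6
gripper_force: 0.0
t 5.9 tcp [568.  141.7 153.7] yaw_y 135.3 tilt [0.004 0.   ] F [-0.2  0.9 -0.2] M [-0.06 -0.    0.01] gap 0.6 grip 0.0 q6 -2.31
```

```bash
python3 -m crank '[{"dp":[-0.435,0.153,0],"angular":[0,0,-5.8]},{"dp":[-0.435,0.153,0],"angular":[0,0,-5.8]},{"dp":[-0.435,0.153,0],"angular":[0,0,-5.8]},{"dp":[-0.435,0.153,0],"angular":[0,0,-5.8]},{"dp":[-0.435,0.153,0],"angular":[0,0,-5.8]},{"dp":[-0.435,0.153,0],"angular":[0,0,-5.8]},{"dp":[-0.435,0.153,0],"angular":[0,0,-5.8]},{"dp":[-0.435,0.153,0],"angular":[0,0,-5.8]},{"dp":[0,0,0],"angular":[0,0,0]},{"dp":[0,0,0],"angular":[0,0,0]}]'
python3 st.py
python3 - <<'E'
from h import *
from station import vision
s=vision.snapshot("top");P=world(s);M=masks(s);v=s["range_z"]>0
roi=np.zeros(P.shape[:2],bool); roi[110:228,162:242]=1
p=P[M["green"]&roi&v&(P[...,2]>.085)&(P[...,2]<.11)];print(len(p),p.mean(0) if len(p) else 0,rect(p) if len(p)>3 else 0)
t=vision.snapshot("side");P=world(t);M=masks(t);v=t["range_z"]>0
d=np.hypot(P[...,0]-.4635,P[...,1]-.1783)<.03
p=P[M["yel"]&d&v&(P[...,2]>.05)&(P[...,2]<.098)];print(len(p),p.mean(0),rect(p))
cv2.imwrite("pics/both1.png",np.hstack([cv2.resize(s["image"][100:240,140:260],(400,466)),cv2.resize(t["image"][150:300,140:320],(400,466))]))
E
```

```text
t: 6.9
tcp_pos: [0.4624, 0.1782, 0.1515]
tool_rot: [0.008, 1.0, -0.0, -0.001]
force: [0.2, -0.2, 0.6]
finger_gap: 0.598
gripper_force: 0.0
t 6.9 tcp [462.4 178.2 151.5] yaw_y 89.1 tilt [-0.001 -0.   ] F [ 0.2 -0.2  0.6] M [-0.02 -0.    0.02] gap 0.598 grip 0.0 q6 -1.41
45 [0.55789925 0.13290261 0.09428687] (array([559.3, 135.1]), array([23.9, 11.6]), 45.8)
16 [0.46312781 0.18159533 0.07937803] (array([465., 180.]), array([17.2, 29.8]), 88.7)
```

View pics/both1.png

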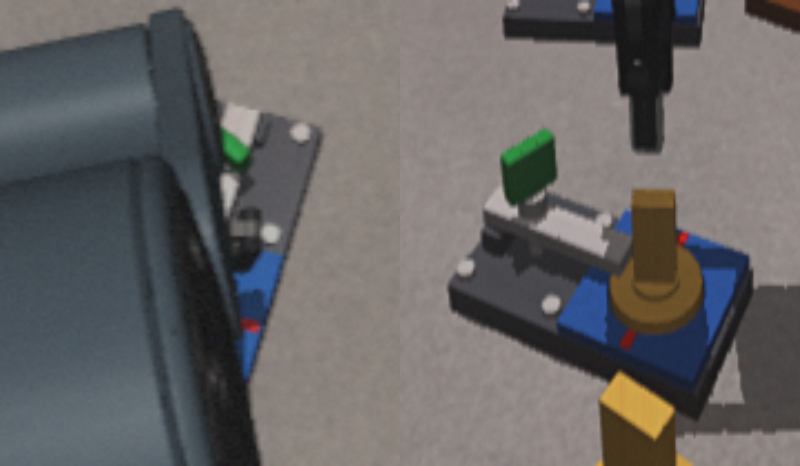

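The left half shows the green bar at (237,147), now at 45.8°, so the screw is at about 65.5° (1.14 rad). The right half shows the fingers over the tang at (653,200). I descend and grip gently.

```bash
python3 -m crank '[{"dp":[0.03,0,-0.6],"angular":[0,0,0]},{"dp":[0,0,-0.6],"angular":[0,0,0]},{"dp":[0,0,-0.6],"angular":[0,0,0]},{"dp":[0,0,-0.5],"angular":[0,0,0]},{"dp":[0,0,0],"angular":[0,0,0]},{"dp":[0,0,0],"angular":[0,0,0]}]' 
python3 st.py
python3 -m crank '[{"dp":[0,0,0],"angular":[0,0,0]},{"dp":[0,0,0],"angular":[0,0,0]},{"dp":[0,0,0],"angular":[0,0,0]},{"dp":[0,0,0],"angular":[0,0,0]},{"dp":[0,0,0],"angular":[0,0,0]},{"dp":[0,0,0],"angular":[0,0,0]}]' 1 25
python3 st.py
```

```text
t: 7.6
tcp_pos: [0.4641, 0.1781, 0.0832]
tool_rot: [0.009, 1.0, -0.0, -0.0]
force: [-0.4, -0.3, 0.3]
finger_gap: 0.603
gripper_force: 0.0
t 7.6 tcp [464.1 178.1  83.2] yaw_y 88.9 tilt [-0. -0.] F [-0.4 -0.3  0.3] M [-0.02  0.04 -0.  ] gap 0.603 grip 0.0 q6 -1.41
t: 8.2
tcp_pos: [0.4643, 0.1786, 0.0841]
tool_rot: [0.009, 1.0, 0.0, 0.001]
force: [-0.5, 1.7, 6.4]
finger_gap: 0.182
gripper_force: 29.6
t 8.2 tcp [464.3 178.6  84.1] yaw_y 88.9 tilt [0.002 0.001] F [-0.5  1.7  6.4] M [ 0.27 -0.03 -0.03] gap 0.182 grip 29.6 q6 -1.41
```

```bash
python3 -m crank '[{"dp":[0,0,0],"angular":[0,0,5.95]},{"dp":[0,0,0],"angular":[0,0,5.95]},{"dp":[0,0,0],"angular":[0,0,5.95]},{"dp":[0,0,0],"angular":[0,0,5.95]},{"dp":[0,0,0],"angular":[0,0,5.95]},{"dp":[0,0,0],"angular":[0,0,5.95]},{"dp":[0,0,0],"angular":[0,0,5.95]},{"dp":[0,0,0],"angular":[0,0,5.95]},{"dp":[0,0,0],"angular":[0,0,5.95]},{"dp":[0,0,0],"angular":[0,0,5.95]},{"dp":[0,0,0],"angular":[0,0,5.95]},{"dp":[0,0,0],"angular":[0,0,5.95]},{"dp":[0,0,0],"angular":[0,0,0]},{"dp":[0,0,0],"angular":[0,0,0]},{"dp":[0,0,0],"angular":[0,0,0]}]'
python3 st.py
```

```text
t: 9.7
tcp_pos: [0.464, 0.1782, 0.084]
tool_rot: [-0.576, 0.817, -0.001, 0.001]
force: [0.4, 0.2, 6.8]
finger_gap: 0.18
gripper_force: 30.0
t 9.7 tcp [464.  178.2  84. ] yaw_y 160.4 tilt [ 0.002 -0.   ] F [0.4 0.2 6.8] M [0.07 0.04 0.17] gap 0.18 grip 30.0 q6 -2.66
```

```bash
python3 -m crank '[{"dp":[0,0,0],"angular":[0,0,0]},{"dp":[0,0,0],"angular":[0,0,0]},{"dp":[0,0,0],"angular":[0,0,0]},{"dp":[0,0,0],"angular":[0,0,0]},{"dp":[0,0,0],"angular":[0,0,0]},{"dp":[0,0,1],"angular":[0,0,0]},{"dp":[0,0,1],"angular":[0,0,0]},{"dp":[0,0,0.3],"angular":[0,0,0]},{"dp":[0.43,-0.153,0],"angular":[0,0,-3.1]},{"dp":[0.43,-0.153,0],"angular":[0,0,-3.1]},{"dp":[0.43,-0.153,0],"angular":[0,0,-3.1]},{"dp":[0.43,-0.153,0],"angular":[0,0,-3.1]},{"dp":[0.43,-0.153,0],"angular":[0,0,-3.1]},{"dp":[0.43,-0.153,0],"angular":[0,0,-3.1]},{"dp":[0.43,-0.153,0],"angular":[0,0,-3.1]},{"dp":[0.43,-0.153,0],"angular":[0,0,-3.1]},{"dp":[0,0,0],"angular":[0,0,0]},{"dp":[0,0,0],"angular":[0,0,0]}]' 0.4 30
python3 st.py
python3 - <<'E'
from h import *
from station import vision
for n in("top","side"):
    s=vision.snapshot(n);P=world(s);M=masks(s);v=s["range_z"]>0
    d=np.hypot(P[...,0]-.4635,P[...,1]-.1783)<.03
    p=P[M["yel"]&d&v&(P[...,2]>.082)&(P[...,2]<.098)];print(n,len(p),p.mean(0) if len(p) else 0,rect(p) if len(p)>4 else 0)
    d=np.hypot(P[...,0]-.567,P[...,1]-.1412)<.03
    p=P[M["green"]&d&v&(P[...,2]>.06)&(P[...,2]<.11)];print(n,"green",len(p),rect(p) if len(p)>4 else 0)
    if n=="side": cv2.imwrite("pics/side2.png",cv2.resize(s["image"][150:300,140:320],None,fx=3,fy=3))
E
```

```text
t: 11.5
tcp_pos: [0.5658, 0.1415, 0.1516]
tool_rot: [-0.387, 0.922, 0.0, -0.001]
force: [0.2, -0.3, -0.8]
finger_gap: 0.603
gripper_force: 0.0
t 11.5 tcp [565.8 141.5 151.6] yaw_y 135.6 tilt [-0.002  0.   ] F [ 0.2 -0.3 -0.8] M [ 0.02  0.01 -0.02] gap 0.603 grip 0.0 q6 -2.31
top 0 0 0
top green 0 0
side 3 [0.46179946 0.17943991 0.08703136] 0
side green 104 (array([567.3, 143.8]), array([41.2, 11.5]), 42.8)
```

View pics/side2.png

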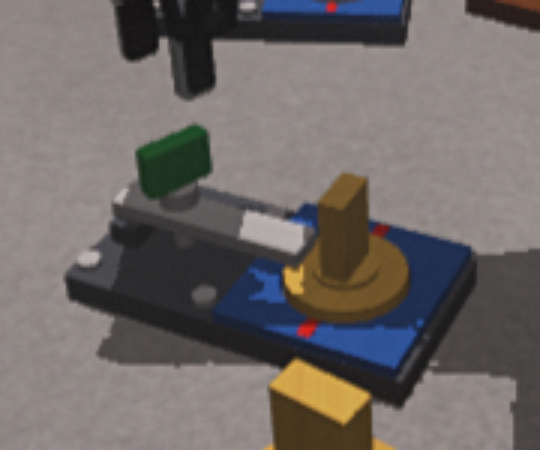

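The tang at (343,225) lies along the line of the red marks at (307,330) and (380,230), and the green bar is unmoved. Next I grip the screw and tighten it.

```bash
python3 -m crank '[{"dp":[0.05,0,-0.6],"angular":[0,0,0]},{"dp":[0,0,-0.6],"angular":[0,0,0]},{"dp":[0,0,-0.6],"angular":[0,0,0]},{"dp":[0,0,-0.45],"angular":[0,0,0]},{"dp":[0,0,0],"angular":[0,0,0]},{"dp":[0,0,0],"angular":[0,0,0]}]' 
python3 -m crank '[{"dp":[0,0,0],"angular":[0,0,0]},{"dp":[0,0,0],"angular":[0,0,0]},{"dp":[0,0,0],"angular":[0,0,0]},{"dp":[0,0,0],"angular":[0,0,0]},{"dp":[0,0,0],"angular":[0,0,0]},{"dp":[0,0,0],"angular":[0,0,0]},{"dp":[0,0,0],"angular":[0,0,0]}]' 1 90
python3 st.py
python3 -m crank '[{"dp":[0,0,0],"angular":[0,0,-5]},{"dp":[0,0,0],"angular":[0,0,-5]},{"dp":[0,0,0],"angular":[0,0,-5]},{"dp":[0,0,0],"angular":[0,0,-5]},{"dp":[0,0,0],"angular":[0,0,-5]},{"dp":[0,0,0],"angular":[0,0,-5]},{"dp":[0,0,0],"angular":[0,0,-5]},{"dp":[0,0,0],"angular":[0,0,-5]},{"dp":[0,0,0],"angular":[0,0,-5]},{"dp":[0,0,0],"angular":[0,0,-5]},{"dp":[0,0,0],"angular":[0,0,-5]},{"dp":[0,0,0],"angular":[0,0,-5]},{"dp":[0,0,0],"angular":[0,0,0]},{"dp":[0,0,0],"angular":[0,0,0]}]'
python3 st.py
python3 -m crank '[{"dp":[0,0,0],"angular":[0,0,-2]},{"dp":[0,0,0],"angular":[0,0,-2]},{"dp":[0,0,0],"angular":[0,0,-1]},{"dp":[0,0,0],"angular":[0,0,0]},{"dp":[0,0,0],"angular":[0,0,0]}]'
python3 st.py
```

```text
t: 12.2
tcp_pos: [0.568, 0.1417, 0.0848]
tool_rot: [-0.387, 0.922, 0.0, -0.0]
force: [-0.1, 1.0, -0.0]
finger_gap: 0.601
gripper_force: 0.0
t: 12.9
tcp_pos: [0.5683, 0.1421, 0.086]
tool_rot: [-0.387, 0.922, 0.0, 0.001]
force: [-1.8, 1.3, 5.1]
finger_gap: 0.143
gripper_force: 88.6
t 12.9 tcp [568.3 142.1  86. ] yaw_y 135.5 tilt [0.001 0.001] F [-1.8  1.3  5.1] M [0.28 0.28 0.06] gap 0.143 grip 88.6 q6 -2.31
t: 14.3
tcp_pos: [0.5683, 0.1418, 0.0859]
tool_rot: [0.127, 0.992, 0.0, 0.0]
force: [-1.8, 1.6, 5.8]
finger_gap: 0.144
gripper_force: 88.7
t 14.3 tcp [568.3 141.8  85.9] yaw_y 75.5 tilt [0.001 0.   ] F [-1.8  1.6  5.8] M [ 0.06  0.28 -0.26] gap 0.144 grip 88.7 q6 -1.26
t: 14.8
tcp_pos: [0.5683, 0.1418, 0.0859]
tool_rot: [0.169, 0.986, 0.0, 0.0]
force: [-2.2, 0.7, 7.0]
finger_gap: 0.145
gripper_force: 88.7
t 14.8 tcp [568.3 141.8  85.9] yaw_y 70.5 tilt [0.001 0.   ] F [-2.2  0.7  7. ] M [ 0.07  0.29 -0.01] gap 0.145 grip 88.7 q6 -1.18
```

```bash
python3 -m crank '[{"dp":[0,0,0],"angular":[0,0,-1]},{"dp":[0,0,0],"angular":[0,0,-1]},{"dp":[0,0,0],"angular":[0,0,-1]},{"dp":[0,0,0],"angular":[0,0,0]},{"dp":[0,0,0],"angular":[0,0,0]}]'
python3 st.py
python3 -m crank '[{"dp":[0,0,0],"angular":[0,0,0]},{"dp":[0,0,0],"angular":[0,0,0]},{"dp":[0,0,0],"angular":[0,0,0]},{"dp":[0,0,0],"angular":[0,0,0]},{"dp":[0,0,0],"angular":[0,0,0]},{"dp":[0,0,1],"angular":[0,0,0]},{"dp":[0,0,1],"angular":[0,0,0]},{"dp":[0,0,1],"angular":[0,0,0]},{"dp":[0,0,1],"angular":[0,0,0]},{"dp":[-0.6,1,0.5],"angular":[0,0,0]},{"dp":[-0.6,1,0.5],"angular":[0,0,0]},{"dp":[-0.6,1,0.5],"angular":[0,0,0]},{"dp":[-0.6,1,0],"angular":[0,0,0]},{"dp":[-0.6,1,0],"angular":[0,0,0]},{"dp":[-0.6,1,0],"angular":[0,0,0]},{"dp":[-0.6,1,0],"angular":[0,0,0]},{"dp":[-0.6,1,0],"angular":[0,0,0]},{"dp":[-0.6,1,0],"angular":[0,0,0]},{"dp":[-0.6,1,0],"angular":[0,0,0]},{"dp":[0,0,0],"angular":[0,0,0]}]' 0.4 30
python3 st.py
python3 - <<'E'
from h import *
from station import vision
for n in("top","side"):
    s=vision.snapshot(n);P=world(s);M=masks(s);v=s["range_z"]>0
    d=np.hypot(P[...,0]-.4635,P[...,1]-.1783)<.03
    p=P[M["yel"]&d&v&(P[...,2]>.082)&(P[...,2]<.098)];print(n,len(p),p.mean(0) if len(p) else 0,rect(p) if len(p)>4 else 0)
    d=np.hypot(P[...,0]-.567,P[...,1]-.1412)<.03
    p=P[M["green"]&d&v&(P[...,2]>.085)&(P[...,2]<.11)];print(n,"green",len(p),rect(p) if len(p)>4 else 0)
    if n=="top": cv2.imwrite("pics/top3.png",cv2.resize(s["image"][115:232,155:245],None,fx=5,fy=5,interpolation=cv2.INTER_CUBIC))
E
```

```text
t: 15.3
tcp_pos: [0.5683, 0.1418, 0.0859]
tool_rot: [0.191, 0.982, -0.001, 0.001]
force: [-1.6, 1.7, 6.0]
finger_gap: 0.145
gripper_force: 91.7
t 15.3 tcp [568.3 141.8  85.9] yaw_y 68.0 tilt [ 0.001 -0.002] F [-1.6  1.7  6. ] M [0.26 0.27 1.41] gap 0.145 grip 91.7 q6 -1.13
t: 17.3
tcp_pos: [0.3857, 0.4446, 0.2497]
tool_rot: [0.193, 0.981, 0.001, -0.001]
force: [0.5, -0.3, -0.3]
finger_gap: 0.599
gripper_force: 0.0
t 17.3 tcp [385.7 444.6 249.7] yaw_y 67.8 tilt [-0.001  0.001] F [ 0.5 -0.3 -0.3] M [-0.04  0.   -0.03] gap 0.599 grip 0.0 q6 -0.52
top 101 [0.46305914 0.17804555 0.0904311 ] (array([463.2, 178. ]), array([31.8, 16. ]), 69.1)
top green 101 (array([565.9, 141.6]), array([13.6, 42.4]), 70.3)
side 20 [0.47163606 0.18744735 0.0880352 ] (array([472.9, 186.1]), array([ 7.6, 16.1]), 13.3)
side green 110 (array([567.2, 142.6]), array([14.7, 41.2]), 66.2)
```

View pics/top3.png

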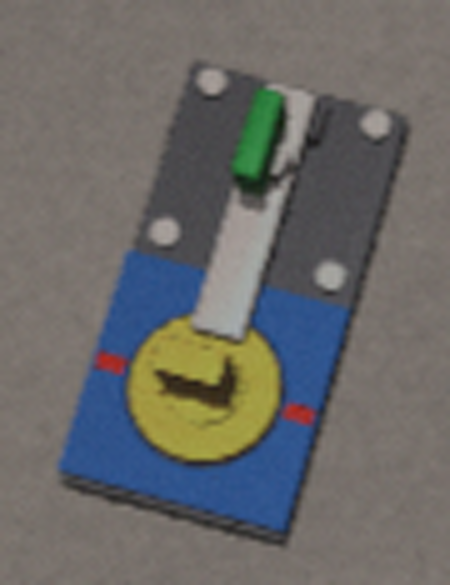

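The screw met its stop: the moment rose to 1.41 N m and the bar is back along the clamp's x axis, at crop (258,140). The tang at (195,375) reads 69.1° against 70.3° for the marks, it is centred, and the robot is clear.

```bash
python3 -c "
from station import order; print(order.sign_off())"
```

```text
the job is handed in; nothing more can be done
None
```

The job is handed in, verdict not shown: brass screw backed off about 65° and tightened to its stop, tang about 1° off the red marks and centred in its seat, steel clamp not approached.

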